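# Latch the large press stamp into its spring-loaded column

### The job

On the glassworker's bench, take the stamp with the large round foot and load it, foot down, into the spring-loaded column: push it down against the spring until it latches under the column's catches, then let go, so that it stays down and upright by itself. Leave the other two stamps standing where they are.

Things in the scene. Friction and masses are not known exactly. Their poses are not given: they have to be found in the camera images.
- stamp_large: The stamp to load: a dark graphite disc foot, 56 mm across and 12 mm thick, with an upright round wooden handle 24 mm in diameter on its centre; 125 mm tall in all, about 170 g, standing on its foot. Origin: centre of the underside of the foot; z points up along the handle.
- stamp_small: Bystander: the same handle and height (125 mm), but a small round foot 34 mm across, which the catches could not hold. Stands upright. Origin: centre of the underside.
- stamp_square: Bystander: the same handle and height (125 mm), but a square foot 54 x 54 x 12 mm. Stands upright. Origin: centre of the underside.
- dock: Spring column: eight-sided aluminium tube, flared mouth, on a fixed 120 mm square plate. Origin: plate's underside centre (bench level), on the column's axis; z up. Heights: rim 105 mm (90 mm wide inside, 104 outside); funnel narrows to a 62 mm bore from 87 mm down. On its +y and -y sides a sprung catch; the grey housings reach 75 mm from the axis, up to 81 mm high. Catch undersides at 60 mm.
- follower (a joint): Round sprung plate in the bore: metres pushed down, 0 (top at 87 mm) to 0.057 (top at 30 mm). Pushes up with 3 N, rising to 12 N at the bottom; passing the catches, under 20 N in all. They snap over the foot once its underside is below 48 mm. Push to about 40 mm, let go: it rises to the catches and rests at 48 mm (joint 0.039), handle 68 mm above the rim. Unlatched, it rises to 87 mm.
There are look-alikes about, which are no part of the job. Leave any blue or yellow look-alike of the stamp_large alone.

How it is judged:
At the end, for the whole second after the job is handed in: The stamp with the large round foot stands in the column, latched: the underside of its foot is 25 to 56 mm above the bench, within 12 mm of the column's axis, upright within 10 degrees and at rest, let go (z of stamp_large in the frame of dock between 0.025 and 0.056 m and horizontal distance between stamp_large and dock below 0.012 m and angle between stamp_large's own z axis and vertical below 0.18 rad and linear speed of stamp_large below 0.03 m/s); the robot touches nothing.
It fails at once if the small-footed stamp is moved by more than 30 mm or knocked over (distance of stamp_small from where it was at the start of the episode above 0.03 m or angle between stamp_small's own z axis and vertical above 0.5 rad).
It fails at once if the square-footed stamp is moved by more than 30 mm or knocked over (distance of stamp_square from where it was at the start of the episode above 0.03 m or angle between stamp_square's own z axis and vertical above 0.5 rad).
It also fails if it takes over 37 s, if anything falls off the work surface, if the arm or the gripper's body presses on something with over 40 N, if the wrist force passes 120 N, or if a joint passes its speed limit or range.

### The arm

A 6-joint arm with a two-finger parallel gripper is mounted at the origin on the work surface. World frame = base frame: x ahead of the robot, y to its left, z up, the work surface at z = 0. Lengths are in m, angles in rad, forces in N, time in s.
With the tool pointing down it reaches from about 0.375 to 0.975 m from the base axis. Payload 3.8 kg.
Tool frame: the origin (TCP) lies midway between the tips of the shut fingers; the grasp point (between the pads) lies 19 mm behind it; x points along the fingers, y is the direction in which the jaws open and shut, and the axes are right-handed (so a half turn about x gives the same grasp; the last joint's range is limited). The gripper opens to 88 mm and grips with 3 to 60 N. Pads are 18 mm wide; open, the fingers measure 123 mm over their backs; the gripper's body (75 mm by 187 mm) begins 45 mm behind the grasp point.
Start: joints at [-1.383, 0.264, 1.604, -0, 1.274, -0.037], TCP at [0.15, -0.658, 0.239] pointing down, gripper open.
Joint ranges: [-2.63, 2.63], [-0.94, 2.18], [0.31, 2.57], [-1.31, 4.45], [0, 2.66], [-2.55, 2.55]. Speed limits (rad/s): [2.57, 2.57, 3.14, 3.14, 3.14, 3.14].

### API

Orientations are given as a rotation vector (axis times angle).
In Python, from cell import manip, inverse_kinematics, cams, order gives the robot as it stands. Calls block until the motion is done:
- manip.move_pose(position, orientation): joint-space move of the TCP to a pose.
- manip.move_linear(position, rate=0.15, rot=None): straight line of the TCP; rot=None keeps the orientation; rate is the mean speed in m/s.
- manip.set_joints(angles): joint-space move.
- manip.set_gripper(opening, force=None): finger opening in m; force is the grip in N (None keeps the last); returns when the fingers have stopped.
- manip.dwell(seconds).
- inverse_kinematics(position, orientation): joint angles nearest the present ones, or None.
- manip.state(): the state.
- cams.capture(name): name is "side" or "top" or "wrist"; returns a dict with "image" (480x640x3 uint8, blue, green, red), "z_map" (480x640 float32, m along the optical axis (not along the pixel's ray), 0 where there is no reading), "intrinsics" (3x3 intrinsics, pixels), "k1" (the pictures are not rectified: a ray, as slopes to the right and down, at radius r is drawn at 1 + k1 r^2 times it, then the intrinsics apply), "position" and "orientation" of the camera in the world; the wrist camera has in their place "T_tool_cam" (4x4, takes a point from camera to tool coordinates, whose origin is the TCP and whose axes are the tool frame's). Camera axes: x right, y down, z forward; pixel columns grow to the right and rows downward; lengths in m; the calibration is good to about 2 mm. A picture is of the moment at which its call begins: read the wrist's pose just before it.
A pose or a line that the arm cannot do raises manip.IKError and nothing moves.
- order.close_job(): hands the job in, once; it reports no verdict.
The state is a dict: "clock": time; "joint_pos": joint angles; "joint_velocities": joint speeds; "tau": joint torques, N m; "tool_pos": TCP position; "tcp_rot": TCP orientation; "contact_force": force on the tool from outside, world axes, zero at the start; "moment": the same for the moment, N m; "gripper_width": finger opening in m.
Only numpy, scipy, OpenCV 4.12 (cv2) and the standard library are available. Lean on these libraries where they do the work, as an engineer would, in place of code of your own. Each camera call takes 0.05 s, during which the arm holds its last target. There are 200 camera calls.

## Working session

There is one attempt and no reset: what is moved stays moved. The work goes in short steps, each a Python script; the robot and the scene stay as the last script left them, time stands still between calls to the robot, and variables do not carry over. Pictures are saved under pics/ and viewed, about 8 in all and at most 12, crops included, and the job is handed in when it is done.

```bash
mkdir -p pics; ls; cat > h.py <<'E'
import numpy as np, cv2
from scipy.spatial.transform import Rotation as R
from cell import manip, inverse_kinematics, cams, order
def pose(c, st=None):
    if "T_tool_cam" in c:
        T=np.eye(4);T[:3,:3]=R.from_rotvec(st["tcp_rot"]).as_matrix();T[:3,3]=st["tool_pos"]
        T=T@np.array(c["T_tool_cam"]);return T[:3,:3],T[:3,3]
    o=np.array(c["orientation"],float)
    return (o if o.shape==(3,3) else R.from_rotvec(o).as_matrix()),np.array(c["position"])
def slopes(c,px):
    K=np.array(c["intrinsics"]);px=np.atleast_2d(px).astype(float)
    d=np.stack([(px[:,0]-K[0,2])/K[0,0],(px[:,1]-K[1,2])/K[1,1]],1);u=d.copy()
    for _ in range(30): u=d/(1+c["k1"]*(u**2).sum(1,keepdims=True))
    return np.c_[u,np.ones(len(u))]
def onplane(c,px,z,st=None):
    Rm,p=pose(c,st);r=slopes(c,px)@Rm.T
    return p+r*((z-p[2])/r[:,2])[:,None]
def cloud(c,st=None):
    Rm,p=pose(c,st);v,u=np.mgrid[0:480,0:640]
    s=slopes(c,np.c_[u.ravel(),v.ravel()])*c["z_map"].ravel()[:,None]
    P=s@Rm.T+p;P[c["z_map"].ravel()==0]=np.nan
    return P.reshape(480,640,3)
E
python3 - <<'E'
from h import *
for n in("top","side"):
    c=cams.capture(n);cv2.imwrite(f"pics/{n}0.png",c["image"]);print(n,c["position"],c["orientation"],c["k1"],c["intrinsics"])
print(manip.state())
E
```

```text
pics
top [0.46905583 0.07520088 0.93517339] [-2.14360986  2.17420206 -0.10619991] -0.14007095758831797 [[512.88718227   0.         324.88118821]
 [  0.         512.88718227 243.25913303]
 [  0.           0.           1.        ]]
side [0.10817943 0.53593022 0.83681956] [-1.01347897  2.53416099 -0.93027179] -0.08905406783875348 [[621.65618336   0.         318.47878826]
 [  0.         621.65618336 242.00724962]
 [  0.           0.           1.        ]]
{'clock': 0.1, 'joint_pos': array([-1.38293187e+00,  2.64696768e-01,  1.60524473e+00,  1.15328650e-05,
        1.27372201e+00, -3.68631263e-02]), 'joint_velocities': array([-2.79308843e-04, -2.00886389e-03, -2.64749690e-03,  4.22508577e-04,
        4.55923975e-06, -1.34521188e-03]), 'tau': array([ 1.42767303e-04, -5.03617036e+01, -3.58072650e+01,  7.30662933e-02,
        2.33550870e-02, -5.51383630e-05]), 'tool_pos': array([ 0.15032122, -0.65737697,  0.23749581]), 'tcp_rot': array([ 2.10327209,  0.23953142, -2.10357947]), 'contact_force': array([ 0.20262531,  0.20381761, -0.47620589]), 'moment': array([-0.01095284,  0.00908699,  0.00174781]), 'gripper_width': 0.08789740119118751}
```

View pics/top0.png

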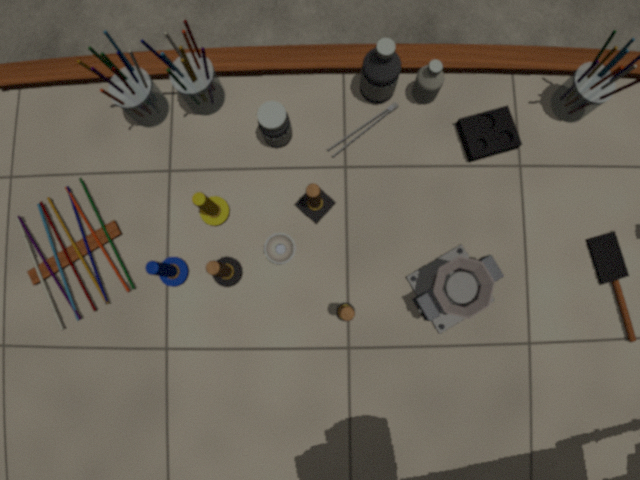

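View pics/side0.png

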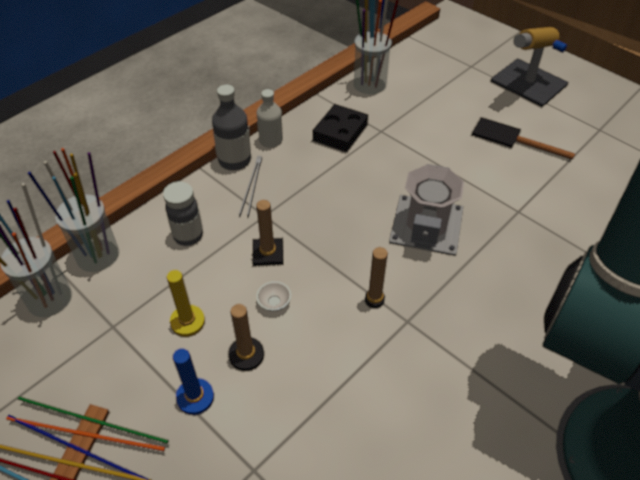

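The top view shows the large stamp's foot at (228,272) and its handle top at (214,268). The small stamp is at (345,311), the square one at (315,203) and the dock mouth at about (462,288). The blue (172,271) and yellow (213,210) look-alikes stand about 100 mm from the target. The side view agrees.

```bash
cat > meas.py <<'E'
from h import *
def blob(m,seed):
    n,l,s,cen=cv2.connectedComponentsWithStats(m.astype(np.uint8));
    k=min((i for i in range(1,n) if s[i,4]>15),key=lambda i:np.hypot(*(cen[i]-seed)));return l==k,cen[k],s[k]
for n,seeds in (("top",[(228,272),(345,311),(315,203)]),("side",[(246,352),(375,297),(267,250)])):
    c=cams.capture(n);P=cloud(c);hsv=cv2.cvtColor(c["image"],cv2.COLOR_BGR2HSV)
    for nm,s in zip(("large","small","square"),seeds):
        base=onplane(c,s,0.012)[0]
        near=np.hypot(P[...,0]-base[0],P[...,1]-base[1])<0.045
        top=near&(P[...,2]>0.117)&(P[...,2]<.14); hd=near&(P[...,2]>0.04)&(P[...,2]<.14)
        ft=near&(P[...,2]>0.007)&(P[...,2]<.018)&(hsv[...,2]<75)
        print(n,nm,"seed",base.round(4),"top",top.sum(),np.nanmedian(P[top],0).round(4),"handle",np.nanmedian(P[hd],0).round(4),
              "foot box mid",((np.nanmin(P[ft],0)+np.nanmax(P[ft],0))/2).round(4) if ft.any() else None, np.ptp(P[ft],0).round(3) if ft.any() else None)
    d=onplane(c,(462,288) if n=="top" else (435,190),0.105)[0]
    near=np.hypot(P[...,0]-d[0],P[...,1]-d[1])<0.08
    rim=near&(P[...,2]>0.099)&(P[...,2]<.113); q=P[rim][:,:2].astype(np.float32)
    print(n,"dock seed",d.round(4),"rim",rim.sum(),cv2.minEnclosingCircle(q),"minrect",cv2.minAreaRect(q),"z",np.median(P[rim][:,2]))
    pl=(np.hypot(P[...,0]-d[0],P[...,1]-d[1])<0.04)&(P[...,2]>0.08)&(P[...,2]<.093)
    print(" follower",pl.sum(),np.median(P[pl],0) if pl.any() else None)
E
python3 meas.py
```

```text
top large seed [0.5216 0.2621 0.012 ] top 184 [0.5218 0.2645 0.1253] handle [0.5208 0.2595 0.1231] foot box mid [0.5226 0.2628 0.0134] [0.053 0.053 0.009]
top small seed [0.449  0.0513 0.012 ] top 170 [0.4481 0.0512 0.1253] handle [0.4483 0.0527 0.1252] foot box mid [0.4491 0.0531 0.014 ] [0.028 0.029 0.008]
top square seed [0.6458 0.1027 0.012 ] top 171 [0.6451 0.1038 0.1256] handle [0.6402 0.1026 0.1237] foot box mid [0.6396 0.1038 0.0128] [0.061 0.072 0.01 ]
top dock seed [ 0.4846 -0.1373  0.105 ] rim 884 ((0.4861733317375183, -0.14206285774707794), 0.05117587372660637) minrect ((0.48589518666267395, -0.14142189919948578), (0.09705659002065659, 0.09592795372009277), 73.34545135498047) z 0.10326005978655839
 follower 1212 [ 0.48631759 -0.142763    0.0877708 ]
side large seed [0.5209 0.264  0.012 ] top 229 [0.5203 0.2652 0.1243] handle [0.5151 0.2685 0.0979] foot box mid [0.5209 0.2651 0.0124] [0.054 0.055 0.011]
side small seed [0.4452 0.051  0.012 ] top 175 [0.4451 0.0524 0.1239] handle [0.4423 0.0571 0.0953] foot box mid [0.4451 0.0554 0.0124] [0.03  0.024 0.01 ]
side square seed [0.6441 0.1037 0.012 ] top 158 [0.6422 0.1043 0.1236] handle [0.6375 0.1081 0.0934] foot box mid [0.6435 0.1041 0.0124] [0.071 0.07  0.011]
side dock seed [ 0.4754 -0.1299  0.105 ] rim 525 ((0.4835298955440521, -0.14167727530002594), 0.052028149366378784) minrect ((0.48520755767822266, -0.14150527119636536), (0.09657904505729675, 0.09666205942630768), 70.45157623291016) z 0.10212665524101727
 follower 691 [ 0.48233635 -0.13765583  0.08595269]
```

```bash
cat >> h.py <<'E'
def down(yaw): # tool x down, jaw axis (tool y) at yaw from world x
    x=np.array([0,0,-1.]);y=np.array([np.cos(yaw),np.sin(yaw),0]);return R.from_matrix(np.c_[x,y,np.cross(x,y)]).as_rotvec()
E
python3 - <<'E'
from h import *
print(R.from_rotvec(manip.state()["tcp_rot"]).as_matrix().round(2))
best=[]
for a in np.deg2rad(np.arange(-180,180,15)):
    q=[inverse_kinematics(p,down(a)) for p in ((.485,-.142,.35),(.521,.2645,.086),(.485,-.142,.12))]
    print(int(np.rad2deg(a)),[None if k is None else round(float(k[5]),2) for k in q])
c=cams.capture("wrist");print(np.array(c["T_tool_cam"]).round(3))
E
```

```text
[[-0.    0.22 -0.97]
 [ 0.   -0.97 -0.22]
 [-1.   -0.   -0.  ]]
-180 [None, None, None]
-165 [2.55, None, 2.55]
-150 [2.28, None, 2.28]
-135 [2.02, None, 2.02]
-119 [1.76, 2.52, 1.76]
-105 [1.5, 2.26, 1.5]
-90 [1.24, 2.0, 1.24]
-75 [0.97, 1.74, 0.97]
-59 [0.71, 1.47, 0.71]
-45 [0.45, 1.21, 0.45]
-29 [0.19, 0.95, 0.19]
-14 [-0.07, 0.69, -0.07]
0 [-0.33, 0.43, -0.33]
14 [-0.6, 0.17, -0.6]
29 [-0.86, -0.1, -0.86]
45 [-1.12, -0.36, -1.12]
59 [-1.38, -0.62, -1.38]
75 [-1.64, -0.88, -1.64]
90 [-1.9, -1.14, -1.9]
105 [-2.17, -1.41, -2.17]
119 [-2.43, -1.67, -2.43]
135 [None, -1.93, None]
150 [None, -2.19, None]
165 [None, -2.45, None]
[[ 0.    -0.299  0.954 -0.145]
 [ 1.     0.001  0.     0.   ]
 [-0.001  0.954  0.299 -0.078]
 [ 0.     0.     0.     1.   ]]
```

```bash
python3 - <<'E'
from h import *
o=down(-np.pi/4)
def view(p,n):
    manip.move_pose(p,o);manip.dwell(.2);st=manip.state();c=cams.capture("wrist");cv2.imwrite(f"pics/{n}.png",c["image"]);return c,cloud(c,st),st
c,P,st=view((.515,-.112,.33),"wd")
d=np.array([.485,-.142])
near=np.hypot(P[...,0]-d[0],P[...,1]-d[1])<0.07
rim=near&(P[...,2]>0.099)&(P[...,2]<.113);q=P[rim][:,:2].astype(np.float32)
print(rim.sum(),cv2.minEnclosingCircle(q),np.median(P[rim][:,2]))
pl=near&(P[...,2]>0.08)&(P[...,2]<.092);print(pl.sum(),np.median(P[pl],0))
m=near&(P[...,2]<.012)&(P[...,2]>.003);print("plate",cv2.minAreaRect(P[m][:,:2].astype(np.float32)))
c,P,st=view((.54,.2835,.33),"ws")
s=np.array([.521,.2645]);near=np.hypot(P[...,0]-s[0],P[...,1]-s[1])<0.04
t=near&(P[...,2]>.118)&(P[...,2]<.14);q=P[t][:,:2].astype(np.float32);print("handle",t.sum(),cv2.minEnclosingCircle(q),np.median(P[t],0))
hsv=cv2.cvtColor(c["image"],cv2.COLOR_BGR2HSV)
f=near&(P[...,2]>.006)&(P[...,2]<.018);q=P[f][:,:2].astype(np.float32);print("foot",f.sum(),cv2.minEnclosingCircle(q))
print(manip.state()["clock"])
E
```

```text
2369 ((0.4853961169719696, -0.14389194548130035), 0.05202166736125946) 0.10251785676151093
4373 [ 0.48382173 -0.14421853  0.08626387]
plate ((0.4992527961730957, -0.11887423694133759), (0.08554085344076157, 0.13824808597564697), 59.48863983154297)
handle 543 ((0.5223177075386047, 0.26259222626686096), 0.012092606164515018) [0.5231753  0.26340309 0.12404274]
foot 1148 ((0.5225971937179565, 0.2626560628414154), 0.027961062267422676)
4.5833
```

View pics/wd.png

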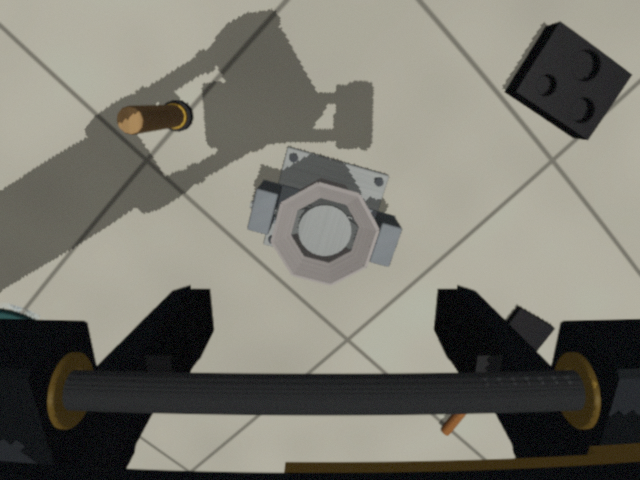

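View pics/ws.png

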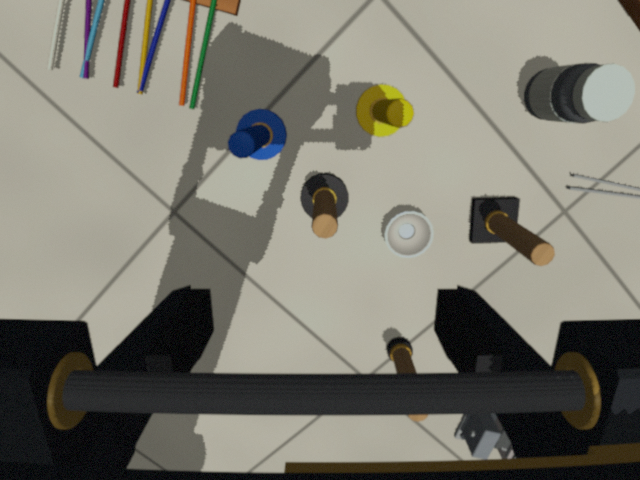

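The wrist view of the dock shows its mouth at (325,232) with the follower up. The second one shows the large stamp's foot at (325,197) and its handle top at (325,225), with clear space on both jaw sides. All three cameras agree on the vector from stamp to dock to about 1 mm. Next is the grasp and lift.

```bash
python3 - <<'E'
from h import *
S=np.array([.5223,.2630]);o=down(-np.pi/4)
manip.move_linear([*S,.2],rate=.15)
manip.move_linear([*S,.086],rate=.1)
manip.set_gripper(.0,force=50)
st=manip.state();print("grip",st["gripper_width"],st["tool_pos"],st["contact_force"])
manip.move_linear([*S,.27],rate=.12);manip.dwell(.3)
st=manip.state();print("lift",st["gripper_width"],st["contact_force"],st["clock"])
c=cams.capture("side");cv2.imwrite("pics/lift.png",c["image"])
P=cloud(c);g=st["tool_pos"]
n=np.hypot(P[...,0]-S[0],P[...,1]-S[1])<.04
for lo,hi in((.175,.2),(.2,.25)):
    m=n&(P[...,2]>lo)&(P[...,2]<hi);
    if m.any():q=P[m];print(lo,m.sum(),q.min(0),q.max(0))
E
```

```text
grip 0.02250240446715535 [0.52226931 0.26299845 0.08596903] [ 0.30850349 -0.37445167 -0.11219   ]
lift 0.022767384321558042 [ 1.0046932   0.77562574 -1.39354237] 9.9
0.175 958 [0.49376314 0.23554945 0.18259464] [0.55049229 0.29211114 0.19993521]
0.2 399 [0.50888721 0.25042014 0.20000105] [0.53458994 0.27788335 0.24165963]
```

View pics/lift.png

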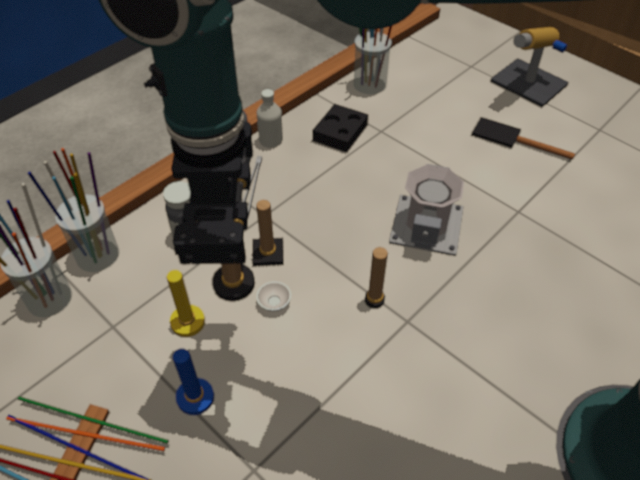

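The stamp is held upright, with its foot centred at about (0.522, 0.2638). Next I carry it over and lower it stepwise, with force checks.

```bash
python3 - <<'E'
from h import *
D=np.array([.4855,-.1437]);
manip.move_linear([*D,.27],rate=.2);manip.dwell(.2)
f0=manip.state()["contact_force"]
for z in (.105,.095,.088,.084,.080,.076,.072):
    manip.move_linear([*D,z+.086],rate=.05 if z<.1 else .1);manip.dwell(.1);st=manip.state();f=st["contact_force"]-f0
    print(z,f.round(1),st["moment"].round(2),st["tool_pos"].round(4),st["gripper_width"].round(4),st["clock"])
    if np.hypot(f[0],f[1])>15 or abs(f[2])>20: print("stop");break
E
```

```text
Traceback (most recent call last):
AttributeError: 'float' object has no attribute 'round'
```

```bash
python3 - <<'E'
from h import *
D=np.array([.4855,-.1437])
f0=manip.state()["contact_force"];print(f0)
for z in (.095,.088,.084,.080,.076,.072):
    manip.move_linear([*D,z+.086],rate=.05);manip.dwell(.1);st=manip.state();f=st["contact_force"]-f0
    print(z,f.round(1),st["moment"].round(2),st["tool_pos"].round(4),round(st["gripper_width"],4),st["clock"])
    if np.hypot(f[0],f[1])>15 or abs(f[2])>20: print("stop");break
c=cams.capture("side");cv2.imwrite("pics/in.png",c["image"][100:340,300:620].repeat(2,0).repeat(2,1))
E
```

```text
[ 0.69067655  0.10128846 -1.3834373 ]
0.095 [-0.6  0.   0.3] [-0.04 -0.01  0.01] [ 0.4855 -0.1437  0.1809] 0.0231 13.8333
0.088 [-1.1  0.5  0.1] [-0.03 -0.02  0.05] [ 0.4854 -0.1436  0.1739] 0.0231 14.225
0.084 [-0.5  0.2  3.6] [-0.1  -0.14  0.06] [ 0.4861 -0.1439  0.1706] 0.0229 14.575
0.08 [-0.4  0.1  4.6] [-0.03 -0.24 -0.  ] [ 0.4858 -0.1438  0.1662] 0.0228 14.925
0.076 [1.2 0.5 4.5] [-0.04 -0.22  0.07] [ 0.4858 -0.1438  0.1622] 0.0227 15.275
0.072 [-0.3  0.3  5.4] [-0.01 -0.26  0.04] [ 0.4858 -0.1438  0.1583] 0.0228 15.625
```

View pics/in.png

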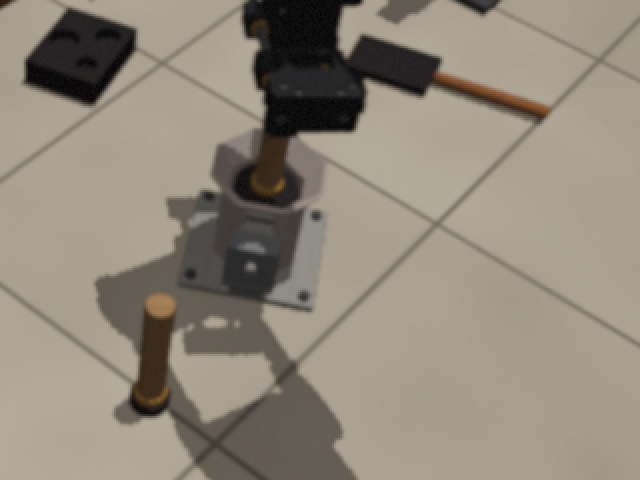

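The crop shows the foot inside the bore at about (268,185), with the handle upright. The force is only about the spring's 5 N, so I keep pushing to 40 mm.

```bash
python3 - <<'E'
from h import *
D=np.array([.4858,-.1438])
for z in (.062,.056,.050,.044,.039):
    manip.move_linear([*D,z+.086],rate=.04);manip.dwell(.1);st=manip.state();f=st["contact_force"]
    print(z,f.round(1),st["moment"].round(2),st["tool_pos"].round(4),round(st["gripper_width"],4),st["clock"])
    if np.hypot(f[0],f[1])>20 or abs(f[2])>32: print("stop");break
E
```

```text
0.062 [1.  0.6 4. ] [-0.07 -0.21 -0.01] [ 0.4858 -0.1438  0.1482] 0.0227 16.175
0.056 [1.  0.6 4.2] [-0.01 -0.17  0.02] [ 0.4859 -0.1438  0.1422] 0.0229 16.575
0.05 [0.5 0.  6.4] [ 0.01 -0.1   0.03] [ 0.4859 -0.1438  0.1364] 0.0225 16.975
0.044 [-1.   0.2  8.6] [0.08 0.02 0.03] [ 0.486  -0.1438  0.1307] 0.0233 17.375
0.039 [-1.1  0.9  9.4] [0.08 0.13 0.04] [ 0.4861 -0.1438  0.1259] 0.0226 17.75
```

```bash
python3 - <<'E'
from h import *
D=np.array([.4860,-.1438])
for z in (.043,.046,.048,.050):
    manip.move_linear([*D,z+.086],rate=.03);manip.dwell(.1);st=manip.state();f=st["contact_force"]
    print(z,f.round(1),st["tool_pos"].round(4),st["clock"])
    if f[2]<-3: break
c=cams.capture("side");P=cloud(c);n=np.hypot(P[...,0]-D[0],P[...,1]-D[1])<.04
hsv=cv2.cvtColor(c["image"],cv2.COLOR_BGR2HSV)
m=n&(P[...,2]<.075)&(P[...,2]>.04)&(hsv[...,2]<75);print("foot top",m.sum(),np.median(P[m],0) if m.any() else 0)
cv2.imwrite("pics/p.png",c["image"][100:340,300:620].repeat(2,0).repeat(2,1))
E
```

```text
0.043 [-0.8 -0.1  7.9] [ 0.4861 -0.1438  0.1298] 18.1333
0.046 [-0.7 -0.1  8.2] [ 0.4861 -0.1438  0.1327] 18.4833
0.048 [0.7 0.4 3.4] [ 0.4859 -0.1438  0.1339] 18.8333
0.05 [ 4.7 -2.  -8.1] [ 0.4855 -0.1437  0.134 ] 19.1833
foot top 575 [ 0.48751079 -0.13731502  0.06317912]
```

At 48 mm the force flips to a pull of 8 N, so the catches hold the foot. Now I ease back, release and retreat.

```bash
python3 - <<'E'
from h import *
D=np.array([.4860,-.1438])
manip.move_linear([*D,.1338],rate=.03);manip.dwell(.1);print(manip.state()["contact_force"])
manip.set_gripper(.07);manip.move_linear([*D,.26],rate=.12);manip.move_linear([.515,-.115,.33],rate=.15);manip.dwell(.3)
st=manip.state();print(st["contact_force"],st["clock"])
def rep(c,st=None):
    P=cloud(c,st);n=np.hypot(P[...,0]-D[0],P[...,1]-D[1])<.05
    t=n&(P[...,2]>.15)&(P[...,2]<.2)
    if t.any():print("handle",t.sum(),np.median(P[t],0),"max z",P[t][:,2].max(),cv2.minEnclosingCircle(P[t&(P[...,2]>.167)][:,:2].astype(np.float32)))
c=cams.capture("wrist");rep(c,st);cv2.imwrite("pics/endw.png",c["image"])
c=cams.capture("side");rep(c);cv2.imwrite("pics/ends.png",c["image"])
E
```

```text
[0.24826128 0.53980977 4.25854331]
[ 0.52184458  0.36393577 -0.19138312] 22.6
handle 863 [ 0.48855775 -0.14173843  0.17174539] max z 0.17445270467426371 ((0.48611894249916077, -0.14397601783275604), 0.011896245181560516)
handle 260 [ 0.48282495 -0.13585353  0.16852264] max z 0.1754063369628377 ((0.4845409095287323, -0.1414344310760498), 0.013361126184463501)
```

View pics/endw.png

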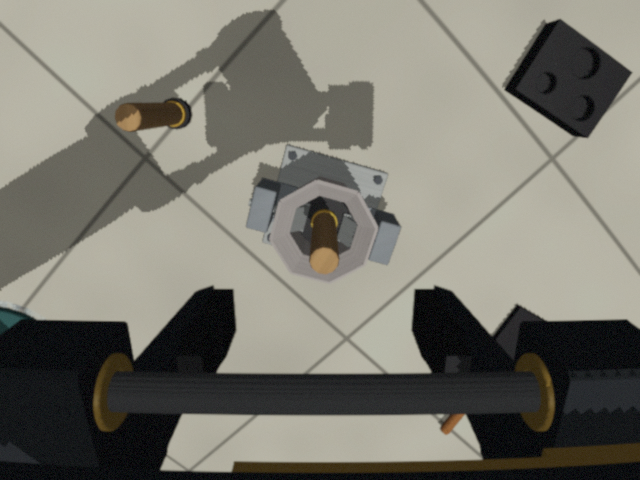

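View pics/ends.png

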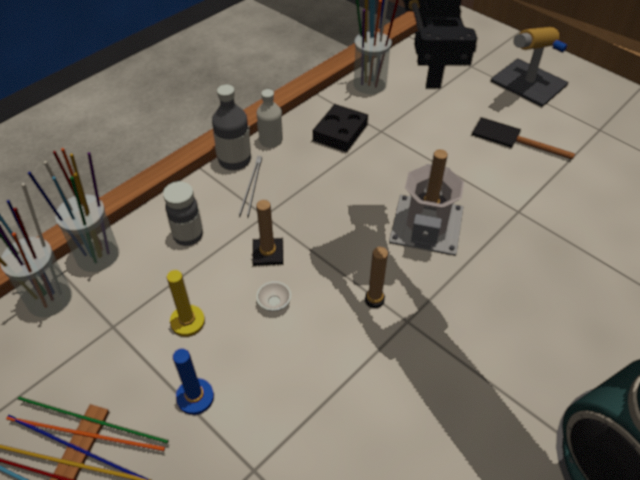

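Both views show the stamp standing upright in the column (wrist: handle top at (323,262); side: (438,158)). Its top is at about 173 mm, so the foot is at 48 mm. Its axis is within about 1 mm of the dock's, and the bystanders are where they were.

```bash
python3 -c "
from cell import order,manip
order.close_job();print(manip.state()['clock'])"
```

```text
the job is handed in; nothing more can be done
the job is handed in; nothing more can be done
```

The large round-footed stamp is loaded in the spring column, latched and standing upright by itself, and the job is handed in. No verdict was reported.

- **What I did:** I gripped the stamp by its handle, carried it over the bench and pushed it down to about 39–40 mm. The upward force while pushing was at most 9.4 N. I then let it rise to the catches, released it and backed the arm away.
- **Latch check:** raising it past 48 mm turned the force into an 8 N pull, so the catches were holding. After release the handle top read about 172–175 mm, which puts the foot's underside at about 48 mm.
- **Position:** the stamp's axis is about 1 mm from the column's by the wrist camera. The side camera put it about 2–3 mm away, which fits its calibration error.
- **Other stamps:** in the last pictures the small and square stamps stand upright where they were, and the blue and yellow look-alikes are untouched. I judged this by eye and did not re-measure their positions.
- **Time:** the robot clock stood at 22.6 s at the last reading, and the arm was clear of everything.

One script stopped partway on a Python print error, before the stamp touched the column. It had no effect on the job.

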